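# Load the stamp cassette into its dock and shut the gate

## Task

Load the stamp cassette into its dock: slide the yellow retaining gate fully aside, push the cassette fully home into the dock with its narrow nose first, and slide the gate back until it is completely shut behind the cassette. Let go of everything at the end, and leave the bottles, tools and other things standing where they are.

Things in the scene. Friction and masses are not known exactly. Their poses are not given: they have to be found in the camera images.
- dock: Cassette dock, grey metal on a dark plate on a wooden riser, together 60 mm high, fixed; its place and yaw vary. Origin: on the bench, under the middle of the slot's mouth; +x points into the slot, +y to the side the gate opens to, z up. A bare apron, y -36 to +36 mm, lies before the mouth from x = -125 to -10 mm; the slot's floor is level with it (z = 60 mm), no sill. The gate's track reaches beside the mouth to y = +141 mm, z = 90 mm
- mouth (a point): Middle of the slot's mouth on the slot's floor, 60 mm over the bench; axes as the dock's. The slot is 60 mm wide for 61 mm, then funnels to 44 mm wide, and ends at a stop 102 mm in. Walls reach 100 mm over the bench; lips from both sides overhang it, underside 95 mm over the bench, with a 32 mm gap between them, so a cassette enters only through the mouth
- gate (a joint): Yellow retaining gate, sliding across the mouth along the dock's +y: 0 = completely shut (middle of gate at dock y = 0), 0.080 = fully aside at its stop; the mouth is clear from 0.068 on. It starts at 0 to 0.025. It stays where it is left; sliding takes 1.5 N (plus 4 N per m/s). The plate is 74 mm wide, 6 mm thick, at dock x = -10 to -4 mm, z = 61.5 to 95.5 mm
- gate_tab (a point): Middle of the black upright tab on the gate: 14 mm along the sliding direction (dock y), 12 mm along dock x, from z = 96 to 134 mm above the bench (the point is at 114 mm). It moves with the gate. Push on its sides with closed fingertips kept above the dock's walls (z = 100 mm)
- cassette_centre (a point): Stamp cassette, a loose aluminium block with a brass plate on top, 100 mm long, 32 mm high, 0.35 kg, lying flat on the green board (its underside at z = 12 mm). The point is at its centre, half-way up; +x points to its nose, z up. Stepped in plan: nose 40 mm wide (x +5 to +50 mm), tail 56 mm wide (x -50 to +5 mm) with a red end face. Yaw within 2.5 rad of the dock's
- cassette_nose (a point): Middle of the cassette's narrow nose end face, 50 mm ahead of its centre, half-way up. Only nose first does the cassette fit the stepped slot; turned round it sticks out by about 40 mm and the gate cannot shut
- home (a point): Fixed point in the dock where the cassette's centre is when it is fully home against the back stop (dock x = 52 mm, 76 mm above the bench); axes as the dock's
- home_nose (a point): Fixed point in the dock where the cassette's nose is when fully home (dock x = 102 mm, 76 mm above the bench)
- board: Green cutting board, fixed, 270 mm (x) by 260 mm (y), 12 mm thick; origin under its centre; axes along the world's
- grey_box (a point): Fixed bystander: middle of the top of a square grey box, 100 by 100 mm, 120 mm tall, sides along the world axes, that stands between the board and the dock
- pen_cup (a point): Fixed bystander: middle of the rim of a round cup of brushes, 95 mm across, 95 mm tall; the brushes in it reach some 80 mm higher
- steel_cabinet (a point): Fixed bystander: nearest upper corner of a grey cabinet, 140 mm tall, that stands beyond this corner to +x and -y. A row of bottles about 100 mm tall stands along the bench's edge at y = -0.27 to -0.33
- brown_bottle_mid (a point): small edge-dye bottle, 34 mm across, 72 mm tall, with the brown body, standing upright on the board at one of the board's corners; the point is on its axis, half-way up. A bystander, loose
- red_bottle_mid (a point): small edge-dye bottle, 34 mm across, 72 mm tall, with the red body, standing upright on the board at one of the board's corners; the point is on its axis, half-way up. A bystander, loose
- black_bottle_mid (a point): small edge-dye bottle, 34 mm across, 72 mm tall, with the black body, standing upright on the board at one of the board's corners; the point is on its axis, half-way up. A bystander, loose
- wax_mid (a point): Yellow beeswax block, 38 by 55 by 22 mm (its y axis along the 55), lying at one of the board's corners; the point is at its centre. A bystander, loose
- the_mallet_mid (a point): Nylon-headed mallet standing on its head with the wooden handle up, head 54 mm across, 208 mm tall in all; the point is half-way up its axis. A bystander, loose
- tape_mid (a point): Roll of paper tape lying flat, 105 mm across, 26 mm high; the point is at its centre. A bystander, loose
- press_weight_mid (a point): Steel press weight with a leather top, 62 by 62 by 51 mm; the point is at its centre. A bystander, loose
- orange_spool_mid (a point): Wooden spool of orange thread standing on end, 44 mm tall, about 40 mm across, half-way up (the spool's own axis lies about 13 mm to -x and 7 mm to +y of this point in its own frame). A bystander, loose

How it is judged (in metres and radians):
On the way, in this order (a step that is already met when the one before it is completed fails the run):
1. the gate is slid aside so that the mouth is clear (0.068 or more) (value of joint gate above 0.068 m), for 0.1 s.
2. the cassette is fully home in the dock, nose first (x of cassette_centre in the frame of home between -0.006 and 0.006 m and y of cassette_centre in the frame of home between -0.005 and 0.005 m and z of cassette_centre in the frame of home between -0.005 and 0.005 m and distance between cassette_nose and home_nose below 0.01 m and angle between cassette_centre's own z axis and vertical below 0.1 rad and value of joint gate above 0.06 m), for 0.1 s.
At the end, for the whole second after the job is handed in: The cassette lies flat in the dock, nose first, its centre within 6 mm along and 5 mm across of the home point and flat to 0.1 rad, and the gate is shut to within 6 mm and at rest (x of cassette_centre in the frame of home between -0.006 and 0.006 m and y of cassette_centre in the frame of home between -0.005 and 0.005 m and z of cassette_centre in the frame of home between -0.005 and 0.005 m and distance between cassette_nose and home_nose below 0.01 m and angle between cassette_centre's own z axis and vertical below 0.1 rad and value of joint gate below 0.006 m and velocity of joint gate between -0.01 and 0.01 m/s); the robot touches nothing.
It fails at once if a bottle or the beeswax on the board is shoved more than 40 mm or tipped over (distance of any of brown_bottle_mid, red_bottle_mid, black_bottle_mid, wax_mid from where it was at the start of the episode above 0.04 m or angle between any of brown_bottle_mid, red_bottle_mid, black_bottle_mid, wax_mid's own z axis and vertical above 0.5 rad).
It fails at once if the mallet, tape roll, press weight or orange spool is shoved more than 40 mm or tipped over (distance of any of the_mallet_mid, tape_mid, press_weight_mid, orange_spool_mid from where it was at the start of the episode above 0.04 m or angle between any of the_mallet_mid, tape_mid, press_weight_mid, orange_spool_mid's own z axis and vertical above 0.5 rad).
It also fails if it takes over 64 s, if anything falls off the work surface, if the arm or the gripper's body presses on something with over 40 N, if the wrist force passes 120 N, or if a joint passes its speed limit or range.

## Robot

A 6-joint arm with a two-finger parallel gripper is mounted at the origin on the work surface; the furniture and walls round the work are solid. World frame = base frame: x ahead of the robot, y to its left, z up, the work surface at z = 0. Lengths are in mm, angles in rad, forces in N, time in s.
With the tool pointing down it reaches from about 325 to 875 mm from the base axis. Payload 4.4 kg.
Tool frame: the origin (TCP) lies on the centre line of the jaws, within the pads' length; the fingertips stand ahead of it and the grasp point (between the pads) lies 6 mm ahead of it (ctrl.tcp_to_tips is the z of the fingertips in the tool frame, in mm); z points along the fingers, y is the direction in which the jaws open and shut (so a half turn about z gives the same grasp; the last joint's range is limited). The gripper opens to 85 mm and grips with 20 to 120 N. Pads are 22 mm wide; open, the fingers measure 114 mm over their backs; the gripper's body (76 mm by 85 mm) begins 54 mm behind the grasp point. The pads swing forward as they close: fully open they stand 13 mm farther back than shut.
Start: joints at [-1.256, 0.207, 1.542, -0, 1.393, -0.15], TCP at [258.243, -513.749, 256.282] pointing down, gripper open.
Joint ranges: [-2.73, 2.73], [-0.86, 2.22], [0.23, 2.46], [-1.11, 4.25], [0.08, 2.63], [-2.82, 2.82]. Speed limits (rad/s): [2.79, 2.79, 3.14, 3.14, 3.14, 3.14].

## Interface

Orientations are given as a 3x3 rotation matrix whose columns are the frame's x, y, z axes.
In Python, from plant import ctrl, sensors, optics gives the robot as it stands. Calls block until the motion is done:
- ctrl.move_ptp(position, orientation): joint-space move of the TCP to a pose.
- ctrl.move_l(position, rot=None, vel=150, threshold=None): straight line of the TCP; rot=None keeps the orientation; vel is the mean speed in mm/s. With threshold (N) it stops when the force on the tool has changed by that much, and returns True; else False.
- ctrl.set_joints(angles): joint-space move.
- ctrl.gripper_to(opening, force=None): finger opening in mm; force is the grip in N (None keeps the last); returns when the fingers have stopped.
- ctrl.hold(seconds).
- ctrl.solve_ik(position, orientation): joint angles nearest the present ones, or None.
- sensors.read_state(): the state.
- optics.grab_frame(name): name is "side" or "top"; returns (picture, depth): 420x560x3 uint8, red, green, blue; 420x560 float32, mm along the optical axis (not along the pixel's ray), 0 where there is no reading.
- optics.camera_params(name): a dict with "mtx" (3x3 intrinsics, pixels), "R" (3x3) and "t" (3): a world point X has camera coordinates R X + t. Camera axes: x right, y down, z forward; pixel columns grow to the right and rows downward; lengths in mm; the calibration is good to about 2 mm. A picture is of the moment at which its call begins. camera_params takes no time and is no camera call.
A pose or a line that the arm cannot do raises ctrl.MotionError and nothing moves.
- ctrl.finish_job(): hands the job in, once; it reports no verdict.
The state is a dict: "t": time; "q": joint angles; "qvel": joint speeds; "tau": joint torques, N m; "eef_pos": TCP position; "eef_rot": TCP orientation; "force": force on the tool from outside, world axes, zero at the start; "wrist_torque": the same for the moment, N m; "grip_width": finger opening in mm.
Only numpy, scipy, OpenCV 4.12 (cv2) and the standard library are available. Lean on these libraries where they do the work, as an engineer would, in place of code of your own. Each camera call takes 0.05 s, during which the arm holds its last target.

## Working session

There is one attempt and no reset: what is moved stays moved. The work goes in short steps, each a Python script; the robot and the scene stay as the last script left them, time stands still between calls to the robot, and variables do not carry over. Pictures are saved under pics/ and viewed, and the job is handed in when it is done.

```bash
ls; mkdir -p pics
python3 - <<'E'
from plant import ctrl,sensors,optics
import cv2,numpy as np
for n in("side","top"):
    im,d=optics.grab_frame(n); cv2.imwrite(f"pics/{n}0.png",im[:,:,::-1]); np.savez(f"{n}0.npz",im=im,d=d)
    p=optics.camera_params(n); print(n,p)
s=sensors.read_state();print(s["t"],ctrl.tcp_to_tips,s["eef_rot"])
E
```

```text
pics
side {'mtx': array([[383.36953672,   0.        , 277.41549313],
       [  0.        , 383.36953672, 204.04831754],
       [  0.        ,   0.        ,   1.        ]]), 'R': array([[ 0.99996969, -0.00659154,  0.00414479],
       [ 0.00136016, -0.37625315, -0.9265159 ],
       [ 0.00766666,  0.92649345, -0.37623278]]), 't': array([-545.93275978,  131.91372405, 1028.72364553])}
top {'mtx': array([[431.46433069,   0.        , 283.11391366],
       [  0.        , 431.46433069, 208.47742288],
       [  0.        ,   0.        ,   1.        ]]), 'R': array([[-0.02499694, -0.99966847, -0.00617246],
       [-0.98880035,  0.025633  , -0.1470266 ],
       [ 0.14713608,  0.00242811, -0.98911328]]), 't': array([ 119.0485797 ,  547.65797879, 1134.21752453])}
0.1 25.0 [[ 8.93455614e-01  4.49150982e-01 -6.79766678e-04]
 [ 4.49151409e-01 -8.93453475e-01  1.97464873e-03]
 [ 2.79575516e-04 -2.06957916e-03 -9.99997819e-01]]
```

View pics/side0.png

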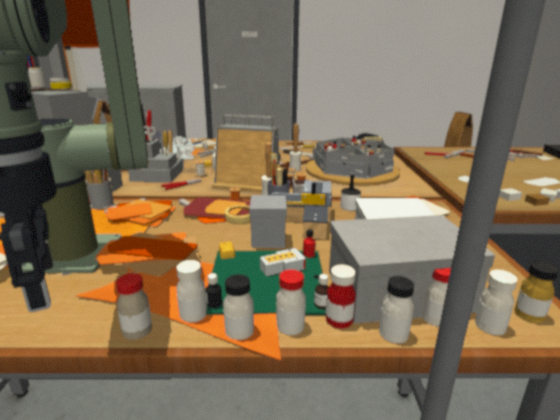

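View pics/top0.png

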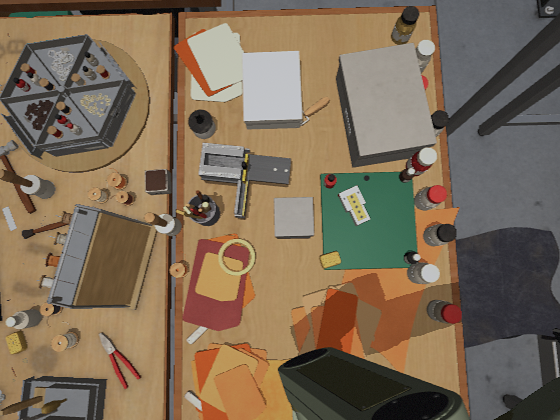

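Run:
```python
import cv2,numpy as np
z=np.load("top0.npz");im=z["im"][:,:,::-1]
cv2.imwrite("pics/c_dock.png",cv2.resize(im[130:230,180:310],None,fx=6,fy=6,interpolation=cv2.INTER_CUBIC))
cv2.imwrite("pics/c_board.png",cv2.resize(im[165:275,310:430],None,fx=5,fy=5,interpolation=cv2.INTER_CUBIC))
z=np.load("side0.npz");im=z["im"][:,:,::-1]
cv2.imwrite("pics/c_side.png",cv2.resize(im[170:320,200:360],None,fx=4,fy=4,interpolation=cv2.INTER_CUBIC))
```

```text
(no output)
```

View pics/c_dock.png

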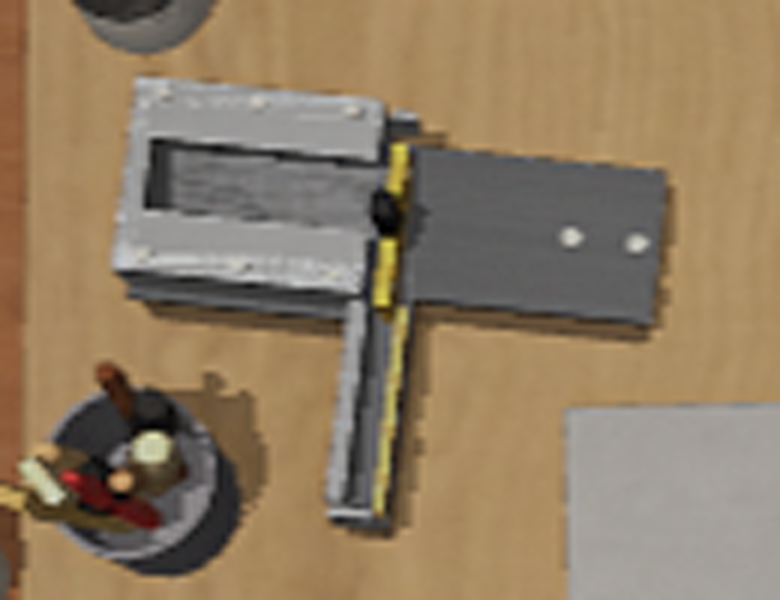

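View pics/c_board.png

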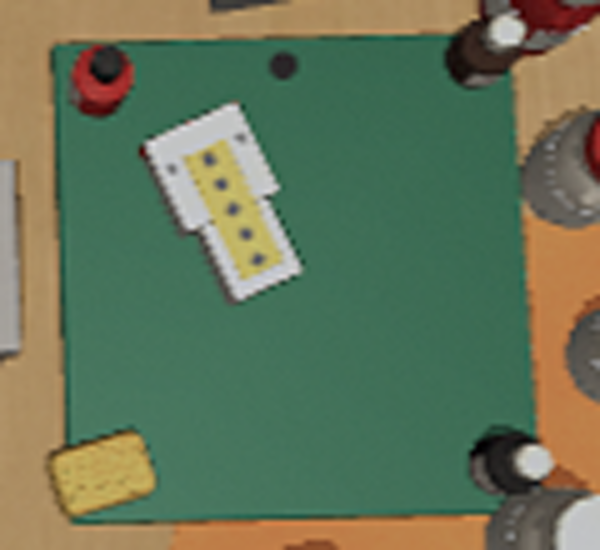

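View pics/c_side.png

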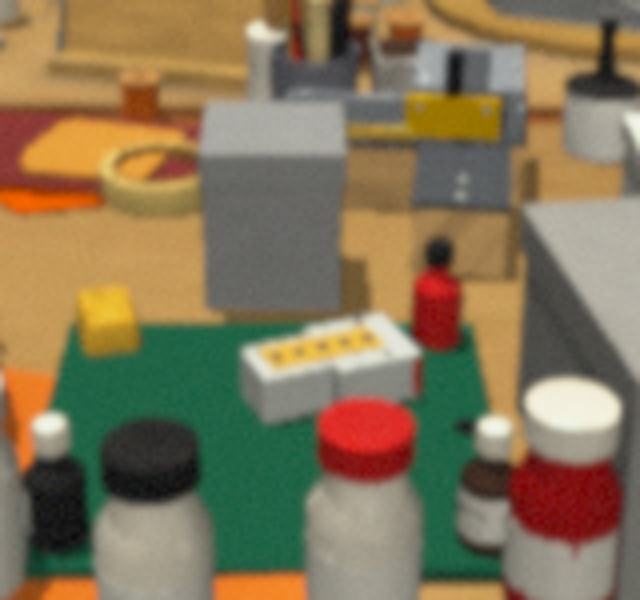

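```bash
cat > h.py <<'E'
import numpy as np,cv2
from plant import ctrl,sensors,optics
from scipy.optimize import least_squares
def ray(n,uv,z):
    p=optics.camera_params(n);C=-p["R"].T@p["t"]
    d=p["R"].T@np.linalg.inv(p["mtx"])@np.array([uv[0],uv[1],1.]);return C+d*(z-C[2])/d[2]
def proj(n,X):
    p=optics.camera_params(n);c=p["R"]@np.asarray(X,float)+p["t"];u=p["mtx"]@c;return u[:2]/u[2]
def rz(a):return np.array([[np.cos(a),-np.sin(a)],[np.sin(a),np.cos(a)]])
def fit(n,pts,x0):
    L=np.array([p[0] for p in pts],float);W=np.array([ray(n,p[1],p[0][2])[:2] for p in pts])
    f=lambda q:(L[:,:2]@rz(q[2]).T+q[:2]-W).ravel()
    r=least_squares(f,x0,x_scale=[10,10,.1]);return r.x,r.fun.reshape(-1,2)
E
python3 - <<'E'
from h import *
np.set_printoptions(precision=2,suppress=True)
D=lambda u,v:(180+u/6-.42,130+v/6-.42)
pts=[((-125,-36,60),D(665,170)),((-125,36,60),D(650,323))]
W=[ray("top",p[1],60) for p in pts];print(W)
print("walls",[ray("top",D(*c),100) for c in((135,78),(115,268),(382,100),(360,293))])
print("track end",[ray("top",D(*c),90) for c in((330,520),(390,520))])
print("gate ends",[ray("top",D(*c),95.5) for c in((400,145),(383,305))],"tab",ray("top",D(387,195),134),ray("top",D(383,192),134))
B=lambda u,v:(310+u/5-.4,165+v/5-.4)
pts=[((-50,28,44),B(238,104)),((-50,-28,44),B(147,147)),((5,28,44),B(277,189)),((5,-28,44),B(190,231)),((50,20,44),B(301,267)),((50,-20,44),B(240,297))]
print("cassette",*fit("top",pts,[500,-100,-2.5]))
S=lambda u,v:(200+u/4-.375,170+v/4-.375)
pts=[((-50,-28,44),S(380,314)),((-50,28,44),S(420,352)),((50,-20,44),S(242,351)),((50,20,44),S(258,380))]
print("cassette side",*fit("side",pts,[500,-100,-2.5]))
print("side apron",[ray("side",S(*c),60) for c in((411,205),(513,207))])
print("side tab top",ray("side",S(456,53),134))
for n,c,z in(("red",B(107,62),72),("black",B(533,462),72),("brown",B(507,30),72),("wax",B(103,470),28)):print(n,ray("top",c,z))
for c in((274,198),(312,197),(275,237),(314,237)):print("box",ray("top",c,120))
E
```

```text
[array([686.44,  81.65,  60.  ]), array([615.76,  90.35,  60.  ])]
walls [array([723.64, 315.03, 100.  ]), array([638.04, 323.54, 100.  ]), array([710.68, 206.11, 100.  ]), array([624.07, 216.68, 100.  ])]
track end [array([526.03, 231.76,  90.  ]), array([525.36, 205.72,  90.  ])]
gate ends [array([691.31, 198.82,  95.5 ]), array([619.46, 207.15,  95.5 ])] tab [658.68 201.26 134.  ] [660.04 202.94 134.  ]
cassette [554.05 -92.38  -2.73] [[ 2.51  1.22]
 [ 2.54  1.7 ]
 [-0.22 -2.12]
 [-0.95  0.81]
 [-1.61 -2.23]
 [-2.27  0.62]]
cassette side [554.24 -95.06  -2.74] [[ 0.29  2.01]
 [ 0.46 -2.02]
 [-2.98  1.66]
 [ 2.24 -1.65]]
side apron [array([616.78,  78.65,  60.  ]), array([688.53,  75.45,  60.  ])]
side tab top [656.5  193.68 134.  ]
red [627.74 -25.32  72.  ]
black [ 409.3  -237.99   72.  ]
brown [ 639.61 -240.26   72.  ]
wax [412.09 -18.8   28.  ]
box [566.31 127.41 120.  ]
box [566.37  30.59 120.  ]
box [466.81 127.08 120.  ]
box [464.31  29.12 120.  ]
```

```bash
cat >> h.py <<'E'
O=np.array([666.2,210.1]);YAW=1.45
def dk(x,y,z):  # dock frame -> world, mm
    v=rz(YAW)@[x,y]+O; return [v[0],v[1],z]
def todk(p): return rz(YAW).T@(np.array(p[:2])-O)
def R(a): # tool down, tool x at world angle a
    c,s=np.cos(a),np.sin(a); return np.array([[c,s,0],[s,-c,0],[0,0,-1.]])
RP=[R(YAW+np.pi/2),R(YAW-np.pi/2)]
def st(m=""):
    s=sensors.read_state();print(m,"t%.2f"%s["t"],np.round(s["eef_pos"],1),"dock",np.round(todk(s["eef_pos"]),1),"F",np.round(s["force"],1),"w%.1f"%s["grip_width"],"q",np.round(s["q"],2));return s
def pic(tag,n,box=None,f=1):
    im,d=optics.grab_frame(n);np.savez(f"{tag}.npz",im=im,d=d)
    c=im if box is None else im[box[1]:box[3],box[0]:box[2]]
    cv2.imwrite(f"pics/{tag}.png",cv2.resize(c[:,:,::-1],None,fx=f,fy=f,interpolation=cv2.INTER_CUBIC))
E
python3 - <<'E'
from h import *
for r in RP:
    for p in(dk(-7,-25,250),dk(-7,65,131),dk(-7,110,131),dk(-60,0,95)):
        q=ctrl.solve_ik(p,r);print(None if q is None else np.round(q,2))
for p in(-2.73,-2.73+np.pi): 
    for z in (41,250):
        q=ctrl.solve_ik([587,-78,z],R(p));print("g",None if q is None else np.round(q,2))
for p in(YAW,YAW+np.pi):
    q=ctrl.solve_ik(dk(-60,0,100),R(p));print("pl",None if q is None else np.round(q,2))
c=(201.7,208.3);print("cup",ray("top",c,95))
for c in((350,164),(344,120)):print("cab",ray("top",c,140))
E
```

```text
[ 0.16  0.51  1.14 -0.    1.48 -1.29]
[ 0.2   0.45  1.49 -0.    1.2  -1.25]
[ 0.23  0.38  1.6  -0.    1.17 -1.22]
[ 0.1   0.57  1.4  -0.    1.17 -1.35]
[ 0.16  0.51  1.14 -0.    1.48  1.85]
[ 0.2   0.45  1.49 -0.    1.2   1.89]
[ 0.23  0.38  1.6  -0.    1.17  1.92]
[ 0.1   0.57  1.4  -0.    1.17  1.79]
g [-0.28  0.5   1.65 -0.    1.   -2.26]
g [-0.28  0.25  1.5  -0.    1.39 -2.26]
g [-0.28  0.5   1.65 -0.    1.    0.88]
g [-0.28  0.25  1.5  -0.    1.39  0.88]
pl [ 0.1   0.56  1.39 -0.    1.18  0.22]
pl None
cup [548.40694876 316.51659695  95.        ]
cab [644.99232097 -67.00814746 140.        ]
cab [761.26533181 -57.16454842 140.        ]
```

Run:
```python
import cv2,numpy as np
from h import *
z=np.load("top0.npz");im=z["im"][:,:,::-1]
cv2.imwrite("pics/c_cab.png",cv2.resize(im[40:220,320:460],None,fx=4,fy=4,interpolation=cv2.INTER_CUBIC))
d=z["d"]
p=optics.camera_params("top")
for u,v in((345,70),(360,140),(354,150),(420,140),(375,170),(345,120)):
    c=np.linalg.inv(p["mtx"])@[u,v,1]*d[v,u];print(u,v,p["R"].T@(c-p["t"]))
```

```text
345 70 [898.15890057 -66.27071197 138.3177762 ]
360 140 [706.22625287 -94.96116155 142.67088729]
354 150 [699.48921944 -89.81152044  75.93261056]
420 140 [ 702.36629654 -247.37930519  141.88445454]
375 170 [ 661.39132377 -160.28441082   -2.73283794]
345 120 [799.24125313 -75.79113625  34.55265963]
```

View pics/c_cab.png

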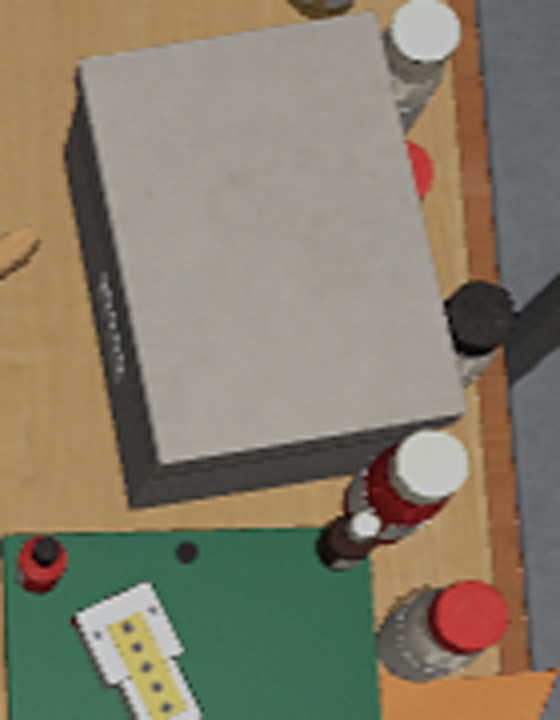

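Run:
```python
from h import *
ctrl.gripper_to(0,40)
r=RP[0]
ctrl.move_ptp(dk(-7,-28,260),r);st("above")
ctrl.move_l(dk(-7,-28,131),vel=200);st("down")
pic("g1","side",(240,140,360,240),6)
print(ctrl.move_l(dk(-7,68,131),vel=80,threshold=12));st("pushed")
```

```text
above t3.80 [693.5 198.5 260.1] dock [ -8.2 -28.5] F [-0.4 -0.1  0.7] w0.3 q [ 0.16  0.51  1.12 -0.    1.5  -1.29]
down t4.59 [694.3 199.7 132.5] dock [ -6.9 -29.1] F [ 0.7 -0.1  0.6] w0.1 q [ 0.16  0.62  1.24 -0.    1.28 -1.29]
True
pushed t5.67 [606.3 210.8 131.8] dock [-6.5 59.5] F [2.2 0.1 1.1] w0.1 q [ 0.2   0.46  1.48 -0.    1.19 -1.25]
```

View pics/g1.png

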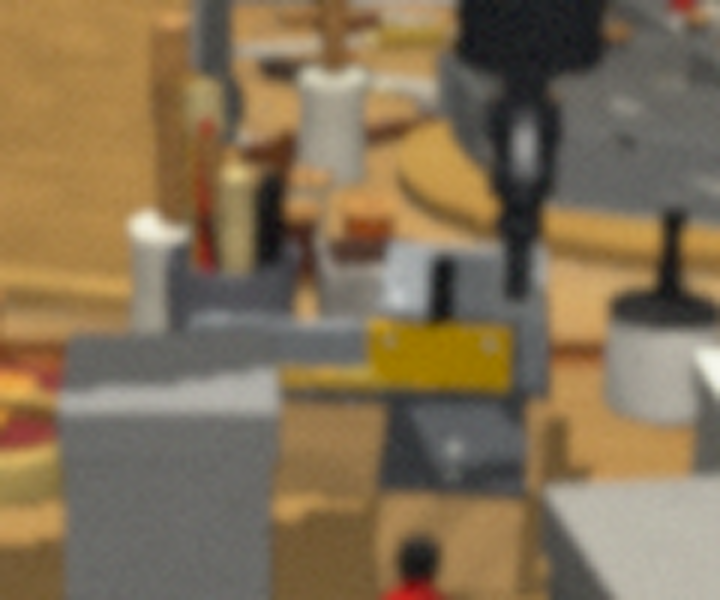

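Run:
```python
from h import *
ctrl.move_l(dk(-7,50,131),vel=150)
ctrl.move_l(dk(-7,50,255),vel=300)
ctrl.gripper_to(85,60)
a=-2.73
c=np.array([554.,-92.5]);g=c+rz(a)@[-34,0]
ctrl.move_ptp([g[0],g[1],260],R(a));st("abovecass")
pic("g2","top",(180,130,310,230),6)
pic("g3","top",(310,130,450,250),5)
```

```text
abovecass t8.39 [585.3 -78.2 260.1] dock [-296.    45.5] F [-0.6 -0.3  0.8] w85.1 q [-0.28  0.24  1.5   0.    1.41 -2.26]
```

View pics/g2.png

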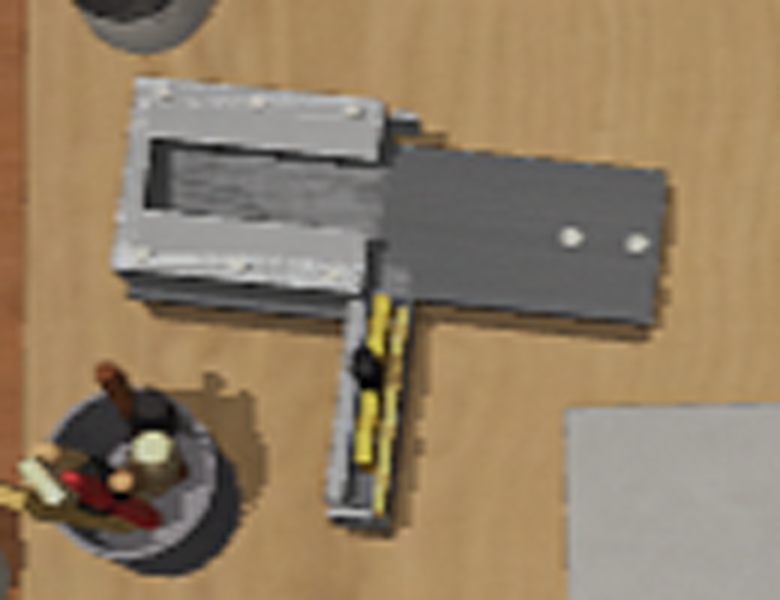

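View pics/g3.png

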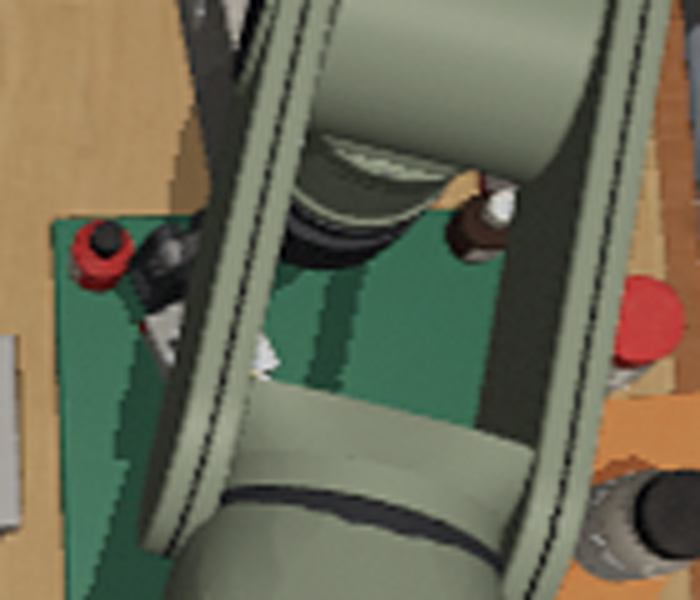

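Run:
```python
from h import *
a=-2.73
c=np.array([554.,-92.5]);g=c+rz(a)@[-34,0]
print(ctrl.move_l([g[0],g[1],75],R(a),vel=250))
pic("g4","side",(220,180,350,280),6)
print(ctrl.move_l([g[0],g[1],41],vel=80,threshold=10));st("low")
ctrl.gripper_to(30,60);st("grip")
```

```text
False
False
low t10.01 [584.7 -78.8  40.2] dock [-296.6   46.1] F [ 0.  -0.6 -0.4] w85.1 q [-0.28  0.5   1.65 -0.    0.99 -2.26]
grip t10.39 [586.  -79.1  41.9] dock [-296.8   44.7] F [0.6 0.1 1.9] w55.1 q [-0.28  0.49  1.65  0.    0.99 -2.26]
```

View pics/g4.png

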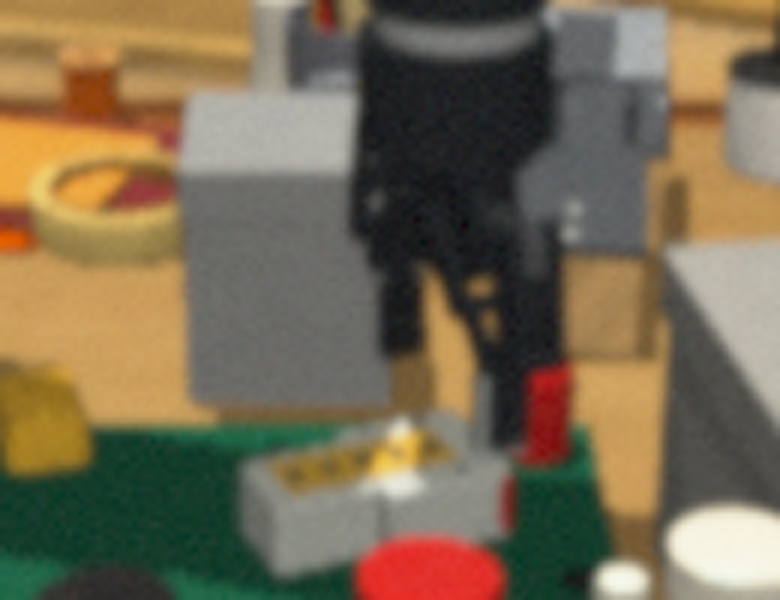

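Run:
```python
from h import *
s=st()
p=s["eef_pos"]
ctrl.move_l([p[0],p[1],250],vel=250);st("lift")
ctrl.move_ptp(dk(-98,0,200),R(YAW));st("over")
ctrl.move_l(dk(-98,0,110),vel=200);st("low")
pic("g5","top",(190,130,320,230),6)
pic("g6","side",(240,140,360,240),6)
```

```text
t10.39 [586.  -79.1  41.9] dock [-296.8   44.7] F [0.6 0.1 1.9] w55.1 q [-0.28  0.49  1.65  0.    0.99 -2.26]
lift t11.38 [584.5 -78.7 247.5] dock [-296.5   46.3] F [-0.4 -0.  -3.5] w55.0 q [-0.28  0.25  1.51  0.    1.39 -2.26]
over t13.45 [654.3 112.5 199.6] dock [-98.3   0.1] F [-0.1 -1.1 -3.4] w54.7 q [ 0.04  0.44  1.36 -0.    1.34  0.16]
low t14.05 [655.  112.7 110.6] dock [-98.   -0.6] F [ 0.4  0.5 -2.9] w54.7 q [0.04 0.53 1.42 0.   1.19 0.16]
```

View pics/g5.png

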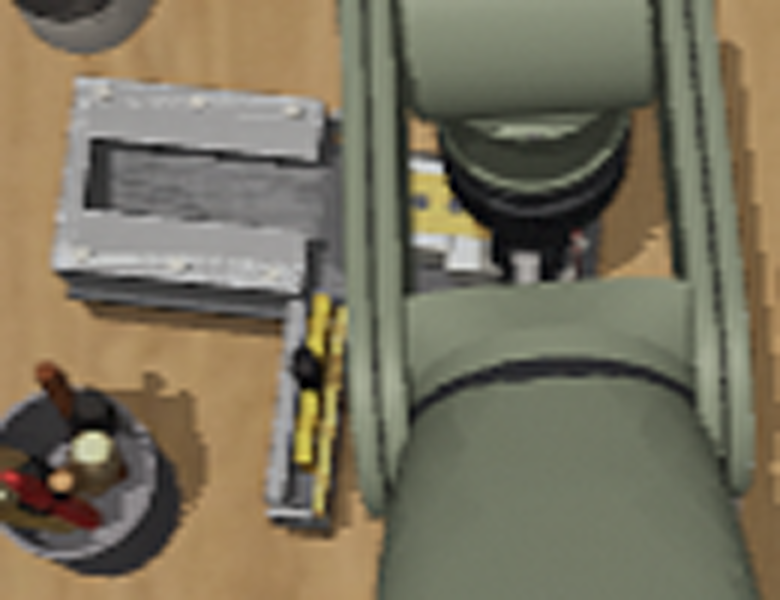

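View pics/g6.png

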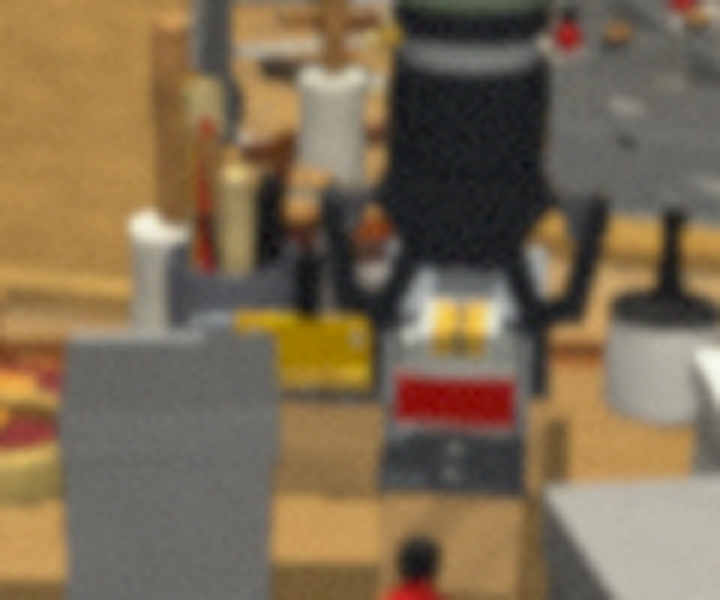

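```bash
cat > ov.py <<'E'
import sys
from h import *
def ov(tag,n,box,f,polys,out):
    im=np.load(tag+".npz")["im"][:,:,::-1];c=cv2.resize(im[box[1]:box[3],box[0]:box[2]],None,fx=f,fy=f,interpolation=cv2.INTER_CUBIC)
    for pts,col in polys:
        q=np.array([((proj(n,p)-box[:2]+.5)*f-.5) for p in pts]);cv2.polylines(c,[np.round(q*8).astype(int)],True,col,1,cv2.LINE_AA,3)
    cv2.imwrite(f"pics/{out}.png",c)
CAS=[(-50,28),(5,28),(5,20),(50,20),(50,-20),(5,-20),(5,-28),(-50,-28)]
def cas(cx,cy,yaw,z):
    return [list(rz(yaw)@p+[cx,cy])+[z] for p in CAS]
DOCK=[([dk(-125,-36,60),dk(-125,36,60),dk(-10,36,60),dk(-10,-36,60)],(255,0,255)),([dk(0,-16,100),dk(0,16,100)],(0,255,0)),([dk(0,-43,100),dk(102,-43,100),dk(102,43,100),dk(0,43,100)],(255,0,0))]
E
python3 - <<'E'
from ov import *
c=dk(-64,-.6,0)
polys=[(cas(c[0],c[1],YAW,112.7),(0,0,255))]+DOCK
ov("g5","top",(195,130,300,205),7,polys,"o5")
b=[dk(-114,y,z) for y,z in((28,80.7),(28,112.7),(-28,112.7),(-28,80.7))]
ov("g6","side",(290,170,350,230),9,[(b,(255,255,0))]+DOCK,"o6")
E
```

```text
(no output)
```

View pics/o5.png

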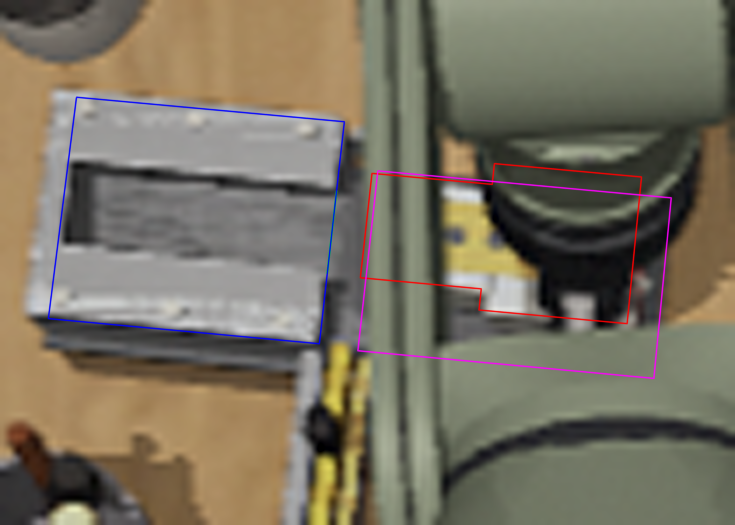

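View pics/o6.png

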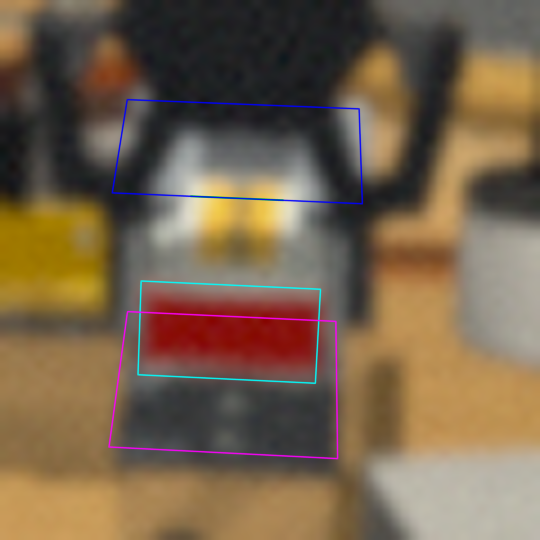

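Run:
```python
from h import *
print(ctrl.move_l(dk(-98,0,86),vel=30,threshold=6));s=st("down")
z=s["eef_pos"][2]+.5
print(ctrl.move_l(dk(-60,0,z),vel=40,threshold=12));st("in1")
pic("g7","top",(190,130,320,230),6)
pic("g8","side",(240,140,360,240),6)
```

```text
True
down t14.79 [654.2 112.8  89.9] dock [-98.1   0.2] F [0.2 0.4 4.2] w54.9 q [ 0.04  0.56  1.43 -0.    1.15  0.16]
False
in1 t15.91 [658.7 151.2  90. ] dock [-59.3   0.4] F [-0.3 -0.1  1.5] w54.8 q [0.1  0.58 1.39 0.   1.17 0.22]
```

View pics/g7.png

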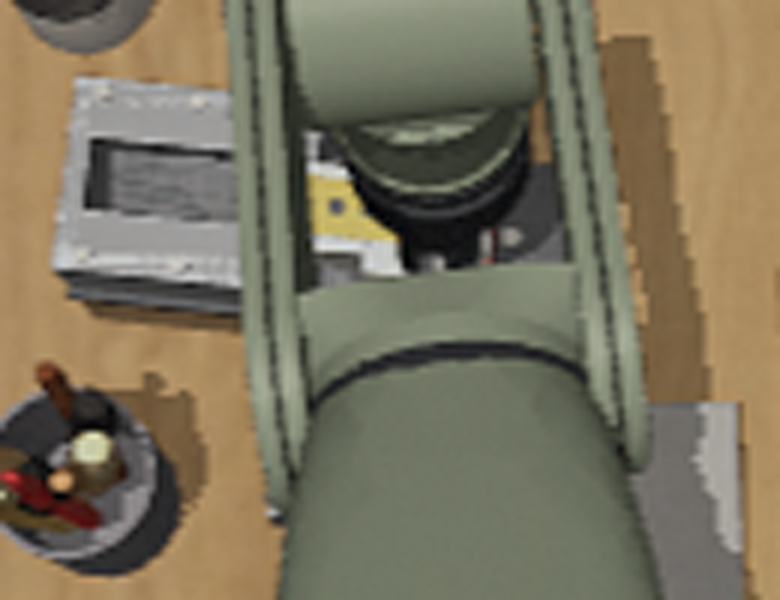

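View pics/g8.png

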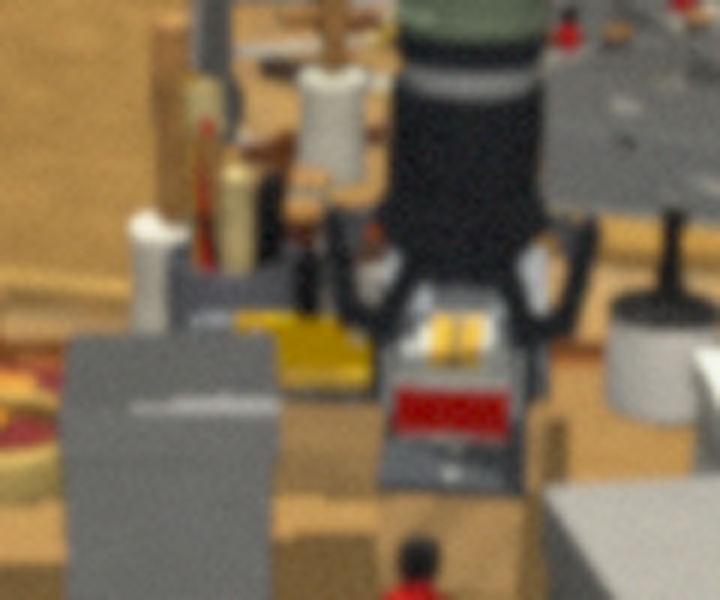

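Run:
```python
from h import *
z=sensors.read_state()["eef_pos"][2]
print(ctrl.move_l(dk(-27,0,z),vel=30,threshold=10));st("in2")
pic("g9","top",(190,130,320,230),6)
pic("g10","side",(240,140,360,240),6)
```

```text
False
in2 t17.26 [663.3 183.6  90. ] dock [-26.6  -0.3] F [ 2.8 -0.3 -2.3] w54.8 q [0.14 0.6  1.36 0.   1.18 0.26]
```

View pics/g9.png

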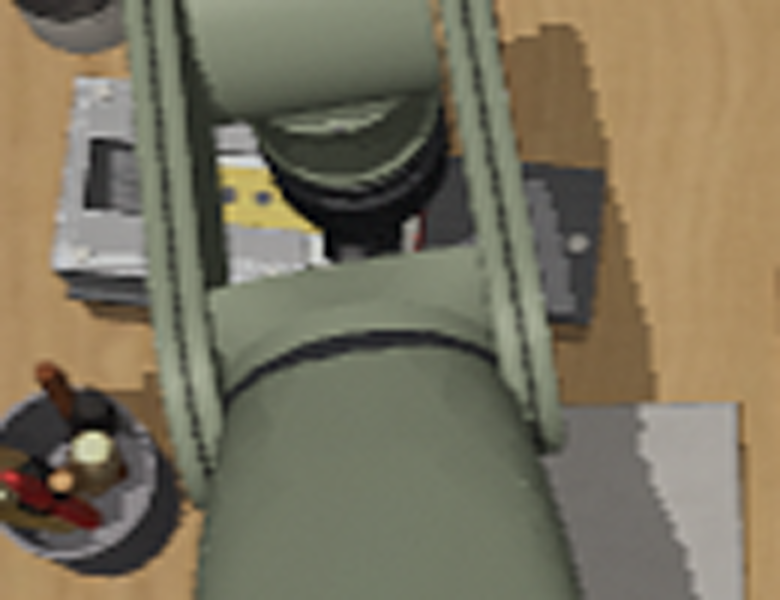

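View pics/g10.png

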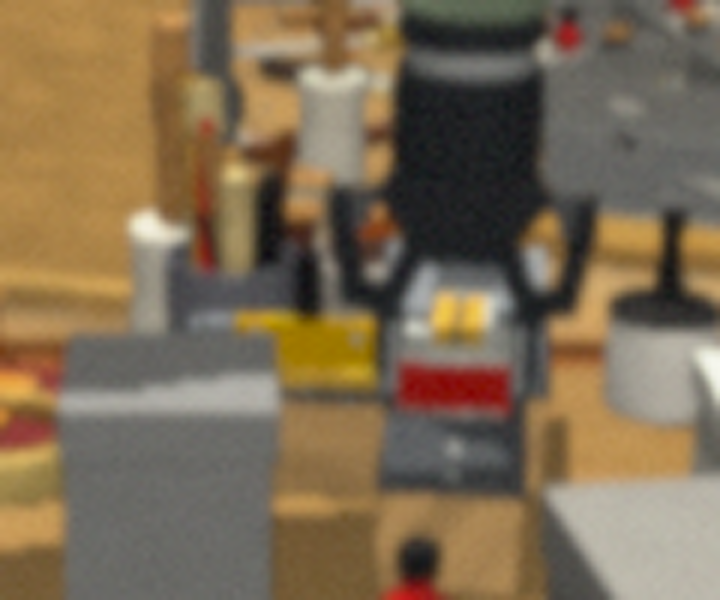

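Run:
```python
from h import *
ctrl.gripper_to(68);st("rel")
z=sensors.read_state()["eef_pos"][2]
ctrl.move_l(dk(-27,0,z+70),vel=200)
ctrl.gripper_to(0,40)
ctrl.move_ptp(dk(-85,0,170),RP[0])
pic("g11","top",(180,130,310,230),6)
ctrl.move_l(dk(-85,0,95),vel=200);st("behind")
print(ctrl.move_l(dk(-45,0,95),vel=60,threshold=8));st("touch")
pic("g12","side",(240,140,360,240),6)
```

```text
rel t17.64 [662.2 183.5  89.8] dock [-26.9   0.7] F [ 0.5 -0.3 -0.3] w67.9 q [0.14 0.6  1.36 0.   1.19 0.26]
behind t20.83 [656.  125.8  94.9] dock [-84.9  -0. ] F [-0.7 -0.1  0.9] w-0.1 q [ 0.06  0.56  1.42  0.    1.17 -1.39]
False
touch t21.65 [660.3 165.9  94.6] dock [-44.6   0.5] F [-0.1 -0.2 -0.2] w-0.1 q [ 0.12  0.58  1.38  0.    1.18 -1.33]
```

View pics/g11.png

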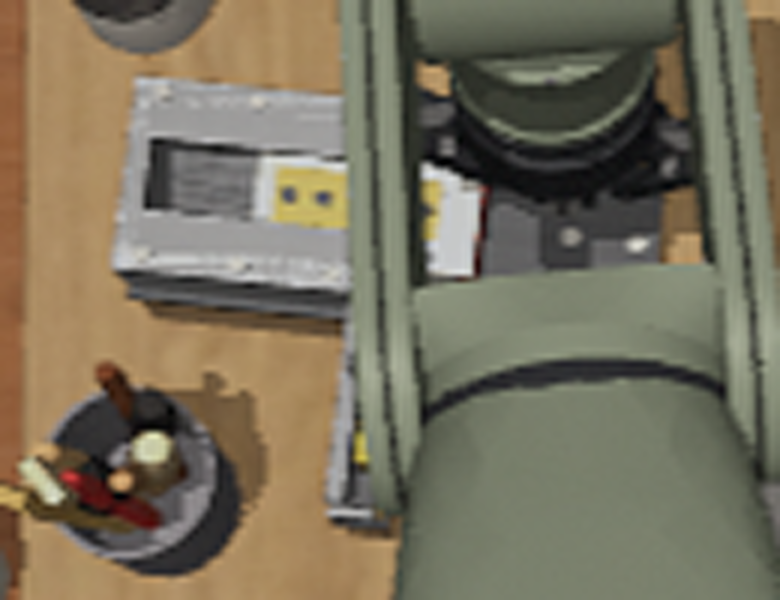

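View pics/g12.png

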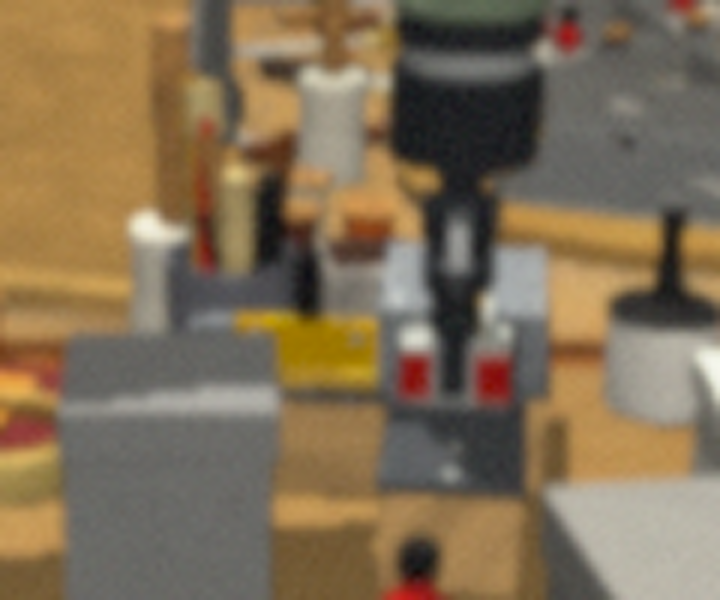

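Run:
```python
from h import *
print(ctrl.move_l(dk(2,0,95),vel=50,threshold=15));st("push")
```

```text
True
push t22.40 [664.7 198.7  94.5] dock [-11.5   0.1] F [ 0.8 -1.1  1.2] w0.6 q [ 0.17  0.61  1.34 -0.01  1.2  -1.28]
```

Run:
```python
from h import *
print(ctrl.move_l(dk(5,0,95),vel=25,threshold=22));st("push2")
ctrl.hold(.2)
ctrl.move_l(dk(-60,0,95),vel=150)
ctrl.move_l(dk(-60,0,170),vel=250)
# over to the +y side of the gate tab
ctrl.move_ptp(dk(-70,118,220),RP[0]);st()
pic("g13","top",(180,130,310,230),6)
pic("g14","side",(240,140,360,240),6)
```

```text
True
push2 t22.85 [664.1 198.8  93.5] dock [-11.5   0.7] F [ 0.4 -2.   2. ] w-0.1 q [ 0.17  0.61  1.33 -0.02  1.21 -1.27]
 t24.54 [539.7 155.1 219. ] dock [-69.9 118.9] F [ 0.4 -0.2 -1. ] w0.0 q [ 0.13  0.21  1.61 -0.    1.32 -1.32]
```

View pics/g13.png

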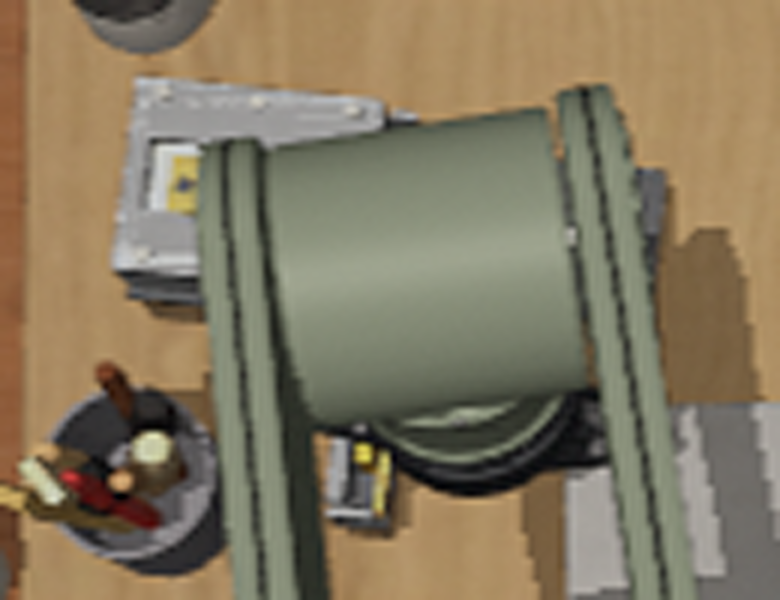

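View pics/g14.png

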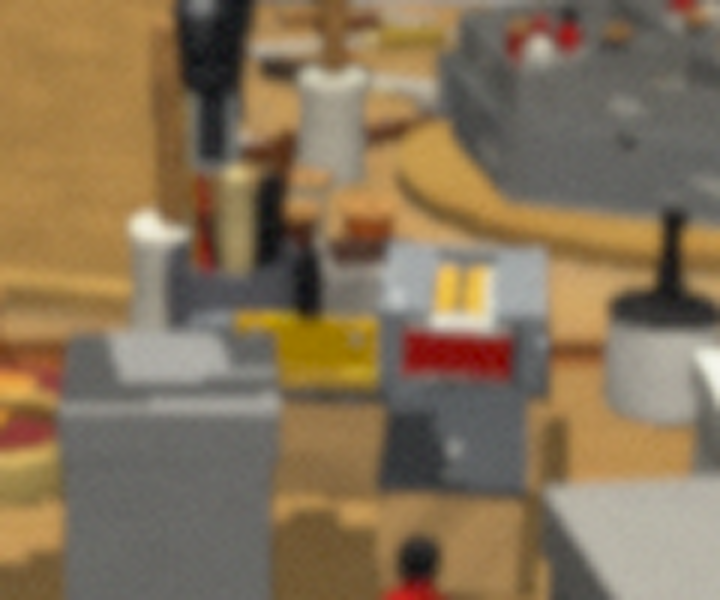

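Run:
```python
from h import *
ctrl.move_l(dk(-7,118,200),vel=250)
ctrl.move_l(dk(-7,115,131),vel=200);st("down")
print(ctrl.move_l(dk(-7,8,131),vel=80,threshold=10));st("shut")
print(ctrl.move_l(dk(-7,5,131),vel=20,threshold=12));st("shut2")
ctrl.hold(.2)
ctrl.move_l(dk(-7,50,131),vel=150)
ctrl.move_l(dk(-7,60,220),vel=250)
ctrl.move_ptp([400,-150,350],RP[0]);st()
pic("g15","top",(180,130,310,230),6)
pic("g16","side",(240,140,360,240),6)
pic("g17","top")
```

```text
down t25.55 [551.6 216.3 131.1] dock [ -7.7 114.5] F [-0.2  0.4  0.4] w-0.3 q [ 0.23  0.37  1.61 -0.    1.16 -1.22]
True
shut t26.71 [649.8 204.6 130.1] dock [-7.5 15.6] F [-0.8 -0.5 -0.6] w-0.1 q [ 0.18  0.54  1.36  0.    1.25 -1.27]
True
shut2 t27.07 [649.7 204.4 128.7] dock [-7.7 15.7] F [ 0.4 -0.5 -0.6] w-0.2 q [ 0.18  0.55  1.35  0.    1.26 -1.27]
 t29.75 [ 400.3 -149.6  349.5] dock [-389.1  220.6] F [ 0.1 -0.3  0.3] w-0.1 q [-0.56 -0.18  1.74  0.    1.58 -2.01]
```

View pics/g15.png

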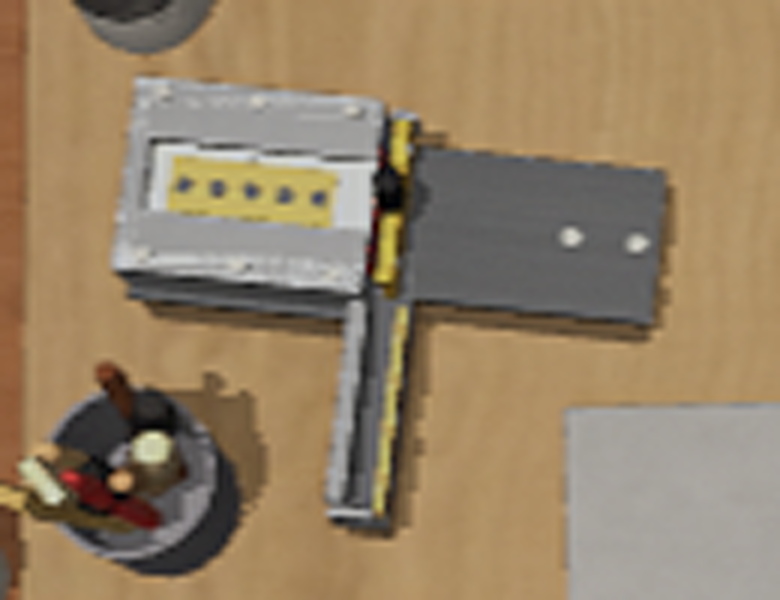

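View pics/g16.png

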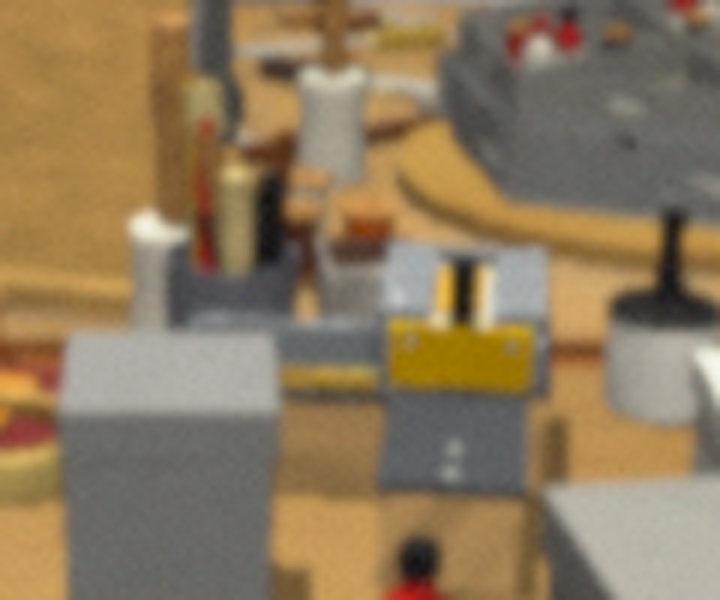

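View pics/g17.png

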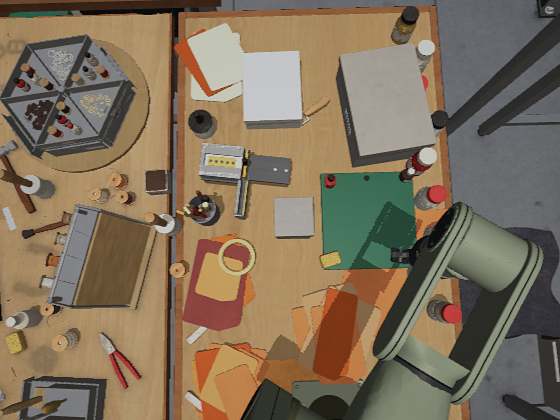

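Run:
```python
from h import *
ctrl.finish_job();st()
```

```text
the job is handed in; nothing more can be done
the job is handed in; nothing more can be done
```

The cassette is home in the dock, nose first, with the gate shut behind it, and I handed the job in at about 30 s of the 64 s limit. No verdict was reported.

- **Gate opened:** I pushed the tab aside until it hit its stop. In the top picture the gate had moved about 70 mm, from about 10 mm to about 80 mm.
- **Cassette loaded:** I gripped it by its tail, set it on the apron and slid the nose and the front of the tail into the slot. I then let go and pushed on the red end face with closed fingers. Two pushes, stopping at 15 N and 22 N, ended at the same place, within about 1 mm of where I expected the home position. The last top picture shows the nose at the back stop.
- **Gate shut:** I pushed it until it stopped, and a second push moved it no further. The opening and closing stops lie 43.9 mm apart in fingertip position; 44 mm is what a full 80 mm stroke should give. The last pictures show the gate centred across the mouth.
- **Release and bystanders:** The arm is clear, the gripper is empty, and the bottles, wax and other things visible in the last overview stand where they were. I judged this by eye; the black bottle is partly hidden by the arm in that picture.

**Disagreement:** The side camera placed the dock's apron about 9 mm off in y from the top camera. I put this down to its coarse, slanted view and used the top camera, and the insertion met no obstruction.

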